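# Fit the flanged spout into the slot of a food-bank filling stand

### The arm

A 6-joint arm with a two-finger parallel gripper is mounted at the origin on the work surface. World frame = base frame: x ahead of the robot, y to its left, z up, the work surface at z = 0. Lengths are in mm, angles in rad, forces in N, time in s.
With the tool pointing down it reaches from about 275 to 1000 mm from the base axis. Payload 8.4 kg.
Tool frame: the origin (TCP) lies between the finger pads; the fingertips stand 22 mm ahead of it and the grasp point (between the pads) lies 3 mm ahead of it; z points along the fingers, y is the line along which they close (so a half turn about z gives the same grasp; the last joint's range is limited). The gripper opens to 85 mm and grips with 20 to 120 N. Pads are 22 mm wide; open, the fingers measure 114 mm over their backs; the gripper's body (76 mm by 85 mm) begins 54 mm behind the grasp point. The pads swing forward as they close: fully open they stand 13 mm farther back than shut.
Start: joints at [-1.253, 0.353, 1.633, -0, 1.155, -0.002], TCP at [196.484, -593.315, 253.281] pointing down, gripper open.
Joint ranges: [-2.63, 2.63], [-0.92, 2.1], [0.06, 2.66], [-1.3, 4.44], [0, 2.69], [-3.02, 3.02]. Speed limits (rad/s): [2.22, 2.22, 2.79, 3.14, 3.14, 3.14].

### API

Orientations are given as [roll, pitch, yaw] about the fixed x, y, z axes, in that order (R = Rz(yaw) Ry(pitch) Rx(roll)).
In Python, from rig import r, grab_frame gives the robot as it stands.
- The arm moves only by the shell command python3 -m inch 'ROWS' [FORCE]. ROWS is JSON, a list of rows, each a list of 7 numbers: the turn, a rotation vector about the tool's x, y, z as a fraction of full scale, then the shift along the tool's x, y, z as a fraction of full scale, then the closure, from 0 (fully open) to 1 (shut). In form: [[rx, ry, rz, dx, dy, dz, fingers], ...]. A call has 1 to 8 rows; each row shifts and turns the commanded pose from where the row before left it, along the tool's axes as they then stand; what a row does not reach is not made up. Full scale, the value 1, is 2.5 cm for a shift and pi rad for a turn. A row lasts 1/12 s, in which the tool goes at most 41.7 mm and 7.16 degrees, less where a joint would pass 70% of its speed; a pose out of reach is approached as far as the arm can. A call with a number of a shift or a turn outside -1 to 1 is refused whole. A call with a gripper value outside its range is refused whole. The fingers move at their own pace and stop on an object; FORCE is the grip in N (left out, the last holds). Time passes only in rows, so rows that do not move let the fingers close. It gives the time, the measured TCP pose, the force, the opening and the grip force at its end, in the units of the state.
- r.sense(): the state, without advancing time (a new reading comes with each control period).
- grab_frame(name): name is "side" or "top"; returns a dict with "pixels" (400x640x3 uint8, red, green, blue), "z_map" (400x640 float32, mm along the optical axis (not along the pixel's ray), 0 where there is no reading), "vertical_fov" (degrees; the focal length in pixels is half the picture's height over the tangent of half this angle, whatever the lens; pixels are square), "cx", "cy" (the principal point, pixels), "dist" ([k1, k2, p1, p2, k3] as OpenCV has them; the pictures are not rectified), "cam_to_world" (4x4, takes a point from camera to world coordinates). Camera axes: x right, y down, z forward; pixel columns grow to the right and rows downward; lengths in mm; the calibration is good to about 2 mm. A picture is of the moment at which its call begins.
- r.sign_off(): hands the job in; it is judged then, once.
The state is a dict: "clock": time; "qpos": joint angles; "qvel": joint speeds; "joint_efforts": joint torques, N m; "eef_pos": TCP position; "tcp_rot": TCP orientation; "contact_force": force on the tool from outside, world axes, zero at the start; "wrist_torque": the same for the moment, N m; "opening": opening from 0.0 (shut) to 1.0 (fully open); "grasp_force": force on a finger pad.
Only numpy, scipy, OpenCV 4.12 (cv2) and the standard library are available. Lean on these libraries where they do the work, as an engineer would, in place of code of your own. Each camera call takes 0.05 s, during which the arm holds its last target. There are 200 camera calls.

### The job

Pick up the white flanged spout and slide it sideways into the slotted plate of the filling stand, with the flange on top of the plate and under the two lips. Push it gently but firmly past the two sprung ball catches until it is fully home against the stop block, wherever that is clamped, never forcing it (keep under 25 N), then let go and move clear, leaving the tins and the jar alone.

Things in the scene. Friction and masses are not known exactly. Their poses are not given: they have to be found in the camera images.
- spout_center (a point): Spout: loose round white plastic tube, 106 mm tall, upright, about 0.15 kg. From the foot up: barrel 32 mm diameter, 40 mm tall; flange 56 mm diameter, 6 mm thick; neck 30 mm diameter, 60 mm tall. Point on its axis half-way up: 53 mm above the foot, 13 above the flange's underside, 7 above its top. z up the tube. Grip the neck with fingertips at least 10 mm above the flange's top.
- slot_mouth (a point): Open mouth of the filling stand's slot: on its centre line, at the top face of the level slotted plate (8 mm thick, 84 wide, top 120 mm above the table). x along the slot from mouth to end (push this way), y across, z up; turned up to 0.4 rad from world x. Slot 36 mm wide, its first 20 mm flared to about 45. Plate open above for the first 57 mm: the flange can be laid on it there, barrel in the slot.
- lip_entry (a point): Front of the two lips, on the slot's centre line at the lips' top: 70 mm past slot_mouth, 13.5 mm above the plate; same axes. A lead-in reaches 13 mm forward, up to 17 mm above the plate. Beyond, the flange slides in a channel 61 mm wide, 8.5 mm high; the neck passes a 46 mm gap between the lips. A dark stop block straddles the channel; nothing on the stand is over 17 mm above the plate.
- stand: The fixed filling stand; origin on the table, 120 mm past slot_mouth. Base 60 mm to each side, from 90 mm before to 60 beyond it; tub on it (top at 53 mm). The dark stop block is clamped so that the spout's axis, when home, is 0 to 44 mm before this origin (76 to 120 mm past slot_mouth). Its place is not reported: feel for it. The flange's rim meets its rigid face: a steep rise of force to over 10 N.
- spout_flange (a point): Centre of the spout's flange, 43 mm above its foot, on its axis; z up the tube. The stop block carries two sprung balls that press the flange's rim from about 33 mm until 18 mm short of home, resisting with about 5 to 13 N; then the push drops to about nothing, and rises steeply again only at the stop. The spout can lag or tilt in the fingers. Home is flange touching the stop (within 2.5 mm), balls closed behind it.
- tin_center (a point): Bystander: an upright closed food tin, 66 mm in diameter, 100 mm tall; point at its centre.
- big_tin_center (a point): Bystander: a larger upright food tin, 84 mm in diameter, 120 mm tall; point at its centre.
- jar_center (a point): Bystander: an upright closed jar, 70 mm in diameter, 110 mm tall; point at its centre.
Mind the look-alikes: they are no part of the job. What is shaped like the part that bears spout_center but blue, purple or red is not meant.

How it is judged (in metres and radians):
On the way, in this order (a step that is already met when the one before it is completed fails the run):
1. the spout has been lifted clear of the table (height (world z) of spout_center above 0.1 m), for 0.1 s.
2. the flange is on the plate and has entered under the lips (x of spout_center in the frame of slot_mouth above 0.06 m and z of spout_center in the frame of slot_mouth between 0.009 and 0.02 m and y of spout_center in the frame of slot_mouth between -0.006 and 0.006 m), for 0.05 s.
At the end, for the whole second after the job is handed in: Spout released and at rest, upright in the slot (tilt below 0.08 rad), flange on the plate and under the lips (centre 10 to 16.5 mm above the plate), its axis within 2.5 mm along (3 across) of where it lies when the flange touches the stop block (seat: that place, at plate-top level) (x of spout_center in the frame of seat between -0.0025 and 0.003 m and y of spout_center in the frame of seat between -0.003 and 0.003 m and z of spout_center in the frame of seat between 0.01 and 0.0165 m and angle between spout_center's own z axis and vertical below 0.08 rad and linear speed of spout below 0.02 m/s).
It fails at once if the spout is forced against the stand or its stop block with more than 26 N (contact force between spout and stand above 26 N or contact force between spout and stop above 26 N).
It fails at once if a tin or the jar is moved by more than 20 mm (distance of any of tin_center, big_tin_center, jar_center from where it was at the start of the episode above 0.02 m).
It also fails if it takes over 67 s, if anything falls off the work surface, if the arm or the gripper's body presses on something with over 40 N, if the wrist force passes 120 N, or if a joint passes its speed limit or range.

## Working session

There is one attempt and no reset: what is moved stays moved. The work goes in short steps, Python scripts to look and compute and a shell command to move; the robot and the scene stay as the last step left them, time stands still between calls to the robot, and variables do not carry over. Pictures are saved under pics/ and viewed, at most 10 in all, crops included, and the job is handed in when it is done.

```bash
ls; mkdir -p pics; python3 - <<'E'
from rig import r, grab_frame
import cv2,pickle
s=r.sense();print(s)
for n in("side","top"):
    f=grab_frame(n);pickle.dump(f,open(n+".pkl","wb"));cv2.imwrite(f"pics/{n}0.png",f["pixels"][:,:,::-1])
    print(n,f["vertical_fov"],f["cx"],f["cy"],f["dist"],f["cam_to_world"])
E
```

```text
pics
{'clock': 0.0, 'qpos': array([-1.25342348e+00,  3.53681405e-01,  1.63410461e+00, -1.71257417e-05,
        1.15519042e+00, -2.39119886e-03]), 'qvel': array([ 0.00074274, -0.00153965, -0.00122695, -0.00073512,  0.00024474,
       -0.00039064]), 'joint_efforts': array([-1.27844719e-04, -6.05249977e+01, -3.42065692e+01, -1.29879745e-04,
        9.46997636e-03,  8.07914375e-06]), 'eef_pos': array([ 196.33131467, -592.91270685,  252.55351594]), 'tcp_rot': array([-3.14020884e+00,  1.23493481e-05,  3.19770978e-01]), 'contact_force': array([-0.23127423, -0.26409745, -0.87648401]), 'wrist_torque': array([ 0.01386907,  0.03683358, -0.01678138]), 'grasp_force': 0.0, 'opening': 0.9970834477190921}
side 51.91616111101217 318.7204252748479 196.31404594123805 [-0.06499046  0.          0.          0.          0.        ] [[-9.95278398e-01 -8.31654779e-02  5.00441246e-02  5.03414193e+02]
 [-9.54165637e-02  7.43819975e-01 -6.61534220e-01  6.20246845e+02]
 [ 1.77929901e-02 -6.63185757e-01 -7.48243317e-01  8.63322873e+02]
 [ 0.00000000e+00  0.00000000e+00  0.00000000e+00  1.00000000e+00]]
top 44.58326887331829 311.7680261802281 202.4177975031136 [0.03135512 0.         0.         0.         0.        ] [[-1.17496236e-02 -9.96822320e-01  7.87858380e-02  4.32965125e+02]
 [-9.99927893e-01  1.15175693e-02 -3.39916602e-03 -1.27495172e+01]
 [ 2.48094321e-03 -7.88200959e-02 -9.96885769e-01  1.33246414e+03]
 [ 0.00000000e+00  0.00000000e+00  0.00000000e+00  1.00000000e+00]]
```

View pics/side0.png

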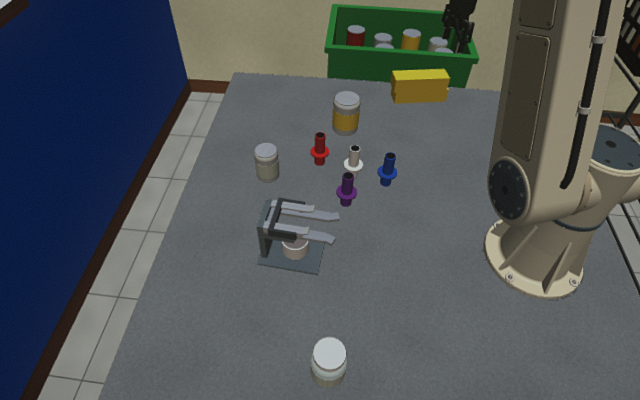

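View pics/top0.png

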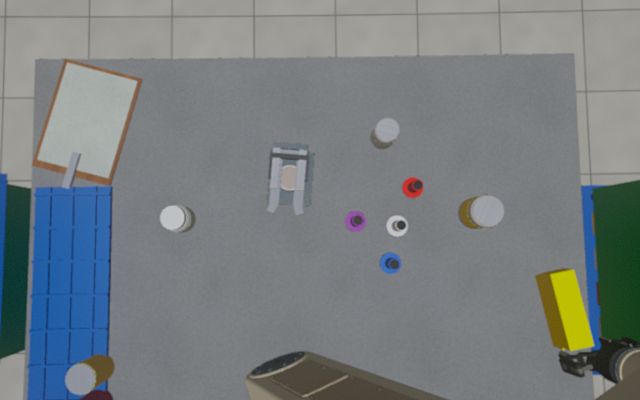

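The top view shows four spouts: white (397,226), red (413,187), purple (355,221) and blue (390,263). White fits the description; in the side view it is at (354,158). The stand is at (290,180) in the top view, with its mouth facing the robot. The tins and jar are at (387,130), (483,211) and (176,218). I'll measure these and save one crop to confirm.

```bash
cat > h.py <<'E'
import numpy as np,cv2,pickle
from rig import r,grab_frame
def K(f):
    F=200/np.tan(np.radians(f["vertical_fov"]/2)); return np.array([[F,0,f["cx"]],[0,F,f["cy"]],[0,0,1.]])
def rays(f,uv):
    p=cv2.undistortPoints(np.array(uv,float).reshape(-1,1,2),K(f),np.array(f["dist"],float)).reshape(-1,2)
    return np.c_[p,np.ones(len(p))]
def plane(f,uv,z):
    T=f["cam_to_world"]; d=rays(f,uv)@T[:3,:3].T; return T[:3,3]+d*((z-T[2,3])/d[:,2])[:,None]
def cloud(f):
    v,u=np.mgrid[:400,:640]; d=rays(f,np.c_[u.ravel(),v.ravel()])*f["z_map"].reshape(-1,1)
    T=f["cam_to_world"]; P=(d@T[:3,:3].T+T[:3,3]).reshape(400,640,3); P[f["z_map"]==0]=np.nan; return P
def project(f,P):
    T=np.linalg.inv(f["cam_to_world"]); c=np.array(P,float).reshape(-1,3)@T[:3,:3].T+T[:3,3]
    return cv2.projectPoints(c,np.zeros(3),np.zeros(3),K(f),np.array(f["dist"],float))[0].reshape(-1,2)
E
python3 - <<'E'
from h import *
ims=[]
for n,(u,v),(su,sv) in(("side",(354,158),(298,230)),("top",(397,226),(290,180))):
    f=pickle.load(open(n+".pkl","rb"));P=cloud(f);hsv=cv2.cvtColor(f["pixels"],cv2.COLOR_RGB2HSV)
    m=np.zeros((400,640),bool);m[v-20:v+21,u-18:u+19]=1
    w=m&(hsv[...,1]<50)&(hsv[...,2]>150)
    Q=P[w];print(n,"white",w.sum(),"z",np.nanpercentile(Q[:,2],[5,25,50,75,95]).round())
    fl=w&(abs(P[...,2]-46)<6)
    print(" flange pts",fl.sum(), ((P[fl].max(0)+P[fl].min(0))/2).round(1),np.ptp(P[fl],axis=0).round())
    nt=w&(P[...,2]>98);ys,xs=np.where(m&(P[...,2]>98));print(" necktop",P[m&(P[...,2]>98)].mean(0).round(1),plane(f,[(xs.mean(),ys.mean())],106).round(1))
    s=np.zeros((400,640),bool);s[sv-50:sv+51,su-50:su+51]=1
    for lo,hi in((113,124),(126,131),(131,141)):
        k=s&(P[...,2]>lo)&(P[...,2]<hi);q=P[k];print(" stand",lo,hi,k.sum(),cv2.minAreaRect(q[:,:2].astype(np.float32)) if len(q) else'', q[:,2].mean().round(1))
    print(" hist",np.histogram(P[s][:,2],bins=range(0,160,8)))
    ims.append(cv2.resize(f["pixels"][sv-45:sv+45,su-45:su+45],(400,400),interpolation=cv2.INTER_CUBIC))
    ims.append(cv2.resize(f["pixels"][v-25:v+25,u-25:u+25],(400,400),interpolation=cv2.INTER_CUBIC))
    for t in {"side":[(266,160),(346,112),(329,355)],"top":[(387,130),(483,211),(176,218)]}[n]: print(" by",P[t[1]-3,t[0]].round())
cv2.imwrite("pics/crop1.png",cv2.resize(np.vstack([np.hstack(ims[:2]),np.hstack(ims[2:])]),(600,600))[:,:,::-1])
E
```

```text
side white 113 z [43. 44. 45. 46. 49.]
 flange pts 108 [ 472.4 -233.5   46. ] [52. 47.  8.]
 necktop [ 479.8 -184.9  105.2] [[ 480.1 -182.2  106. ]]
 stand 113 124 909 ((592.1231689453125, 48.39286804199219), (91.8653335571289, 177.96444702148438), 87.31568145751953) 118.8
 stand 126 131 168 ((624.578125, 44.91006088256836), (93.6183853149414, 113.11238098144531), 84.27155303955078) 129.3
 stand 131 141 1008 ((621.3358764648438, 42.01717758178711), (100.6552734375, 118.12674713134766), 85.1466293334961) 133.9
 hist (array([2586,  379,   89,   76,   73,  165,  243,   37,   32,   30,   32,
         64,   81,   47,  691,  307,  995,  146,    0]), array([  0,   8,  16,  24,  32,  40,  48,  56,  64,  72,  80,  88,  96,
       104, 112, 120, 128, 136, 144, 152]))
 by [ 710. -182.   99.]
 by [ 505. -412.  107.]
 by [498. 335. 110.]
top white 259 z [ -1.  43.  46.  48. 104.]
 flange pts 198 [ 471.1 -238.3   45.9] [55. 53. 12.]
 necktop [ 470.9 -238.5  105.2] [[ 470.9 -238.4  106. ]]
 stand 113 124 636 ((581.9701538085938, 44.32383346557617), (95.90502166748047, 163.57093811035156), 83.47242736816406) 119.0
 stand 126 131 191 ((622.7570190429688, 39.389225006103516), (91.35706329345703, 116.82294464111328), 78.07470703125) 129.6
 stand 131 141 892 ((619.2822265625, 40.87012481689453), (97.03778076171875, 117.20066833496094), 84.59062194824219) 134.3
 hist (array([3087,  266,    7,    4,    3,   18,  298,   28,    1,    1,    1,
          0,    0,    4,  419,  262,  871,  192,    0]), array([  0,   8,  16,  24,  32,  40,  48,  56,  64,  72,  80,  88,  96,
       104, 112, 120, 128, 136, 144, 152]))
 by [ 722. -212.   99.]
 by [ 510. -442.  119.]
 by [502. 324. 107.]
```

View pics/crop1.png

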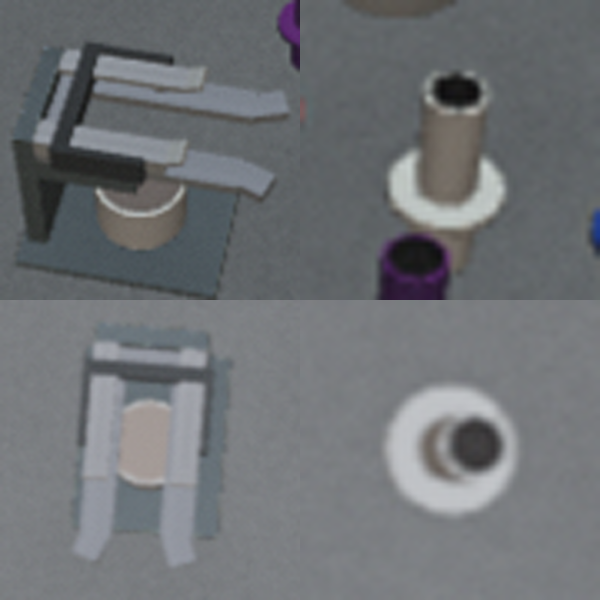

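The crop confirms the white spout, upright at about (471,-238). The stand has two plate prongs flared at the mouth, and the dark stop block spans near the far end. Next I'll measure the slot line and the mouth.

```bash
cat > stand.py <<'E'
from h import *
def fit(f,c):
    P=cloud(f).reshape(-1,3); P=P[(abs(P[:,0]-600)<110)&(abs(P[:,1]-45)<90)&(P[:,2]>114)&(P[:,2]<142)]
    yaw=-0.1
    for _ in range(4):
        d=np.array([np.cos(yaw),np.sin(yaw)]);n=np.array([-d[1],d[0]])
        a=P[:,:2]@d;b=P[:,:2]@n;b0=np.median(b);M=[]
        for x in np.arange(a.min()+6,a.max()-34,5):
            k=abs(a-x)<4;bb=b[k]
            # gap: inner edges nearest centre
            c0=(bb.min()+bb.max())/2;L=bb[bb>c0];R=bb[bb<c0]
            M.append((x,bb.max(),L.min(),R.max(),bb.min()))
        M=np.array(M);ok=(M[:,2]-M[:,3]>25)&(M[:,2]-M[:,3]<60)
        inn=np.polyfit(M[ok,0],(M[ok,2]+M[ok,3])/2,1);out=np.polyfit(M[ok,0],(M[ok,1]+M[ok,4])/2,1)
        yaw+=np.arctan((inn[0]+out[0])/2)
    return yaw,inn,out,a,b,M,d,n,P
if __name__=="__main__":
  for n_ in("top","side"):
    f=pickle.load(open(n_+".pkl","rb"));yaw,inn,out,a,b,M,d,n,P=fit(f,0)
    b0=np.polyval(inn,M[:,0].mean()),np.polyval(out,M[:,0].mean())
    lip=a[P[:,2]>129]; print(n_,"yaw",yaw.round(4),"slopes",inn,out,"centre offs",b0,"a min/max",np.percentile(a,[0,.3,1,99,100]).round(1),"lip front",np.percentile(lip,[0,1,3]).round(1))
    print(M.round(0).tolist())
    am=np.percentile(a,.3);print(" mouth",(am*d+np.mean(b0)*n).round(1))
E
python3 stand.py
python3 - <<'E'
from h import *
for n in("top","side"):
    f=pickle.load(open(""+n+".pkl","rb"));P=cloud(f).reshape(-1,3);C=f["pixels"].reshape(-1,3)
    # white tub / base outline
    k=(P[:,2]>3)&(P[:,2]<25)&(abs(P[:,0]-620)<110)&(abs(P[:,1]-45)<100)
    print(n,cv2.minAreaRect(P[k][:,:2].astype(np.float32)))
    k=(P[:,2]>50)&(P[:,2]<58)&(abs(P[:,0]-620)<60)&(abs(P[:,1]-45)<60);q=P[k];print("tub",q.mean(0),q.min(0),q.max(0))
E
```

```text
top yaw -0.0892 slopes [-2.59112575e-04  9.60134650e+01] [2.59128369e-04 9.59045773e+01] centre offs (np.float64(95.86626056429893), np.float64(96.05179071040928)) a min/max [494.6 496.6 499.4 670.5 671.9] lip front [554.5 555.5 559.6]
[[501.0, 140.0, 120.0, 70.0, 52.0], [506.0, 141.0, 120.0, 73.0, 53.0], [511.0, 138.0, 118.0, 74.0, 53.0], [516.0, 137.0, 114.0, 77.0, 56.0], [521.0, 137.0, 114.0, 77.0, 54.0], [526.0, 137.0, 114.0, 77.0, 54.0], [531.0, 138.0, 115.0, 78.0, 55.0], [536.0, 138.0, 115.0, 78.0, 55.0], [541.0, 136.0, 115.0, 78.0, 55.0], [546.0, 137.0, 114.0, 76.0, 56.0], [551.0, 137.0, 114.0, 77.0, 54.0], [556.0, 137.0, 114.0, 77.0, 54.0], [561.0, 137.0, 115.0, 77.0, 54.0], [566.0, 137.0, 115.0, 78.0, 55.0], [571.0, 138.0, 114.0, 78.0, 55.0], [576.0, 138.0, 114.0, 76.0, 56.0], [581.0, 144.0, 114.0, 77.0, 49.0], [586.0, 144.0, 114.0, 77.0, 49.0], [591.0, 144.0, 115.0, 77.0, 49.0], [596.0, 144.0, 115.0, 78.0, 47.0], [601.0, 144.0, 116.0, 78.0, 48.0], [606.0, 143.0, 114.0, 76.0, 48.0], [611.0, 143.0, 114.0, 77.0, 48.0], [616.0, 144.0, 114.0, 77.0, 49.0], [621.0, 144.0, 115.0, 7
[... 1132 characters left out ...]
4.0, 42.0], [613.0, 141.0, 111.0, 75.0, 43.0], [618.0, 141.0, 114.0, 75.0, 41.0], [623.0, 141.0, 113.0, 74.0, 41.0], [628.0, 141.0, 113.0, 75.0, 44.0], [633.0, 140.0, 92.0, 90.0, 43.0], [638.0, 141.0, 92.0, 91.0, 42.0]]
 mouth [505.1  53.1]
top ((619.451171875, 44.9500732421875), (217.2240447998047, 198.59727478027344), 1.1367040872573853)
tub [601.39380057  45.83923434  52.99054145] [567.67628244  26.12272426  50.0222403 ] [634.5091045   66.22773882  57.79776826]
side ((618.9628295898438, 52.0236930847168), (191.4803466796875, 207.17857360839844), 86.28020477294922)
tub [605.17955753  63.35534758  52.65742375] [571.50052649  45.31653677  50.03703116] [678.42874401  80.4553155   57.96221722]
```

```bash
python3 -m inch '[[0,0,-0.037,0,0,0,0],[0,0,-0.037,0,0,0,0],[0,0,-0.037,0,0,0,0],[0,0,-0.037,0,0,0,0],[0,0,-0.037,0,0,0,0]]'
python3 -m inch '[[0,0,-0.037,0,0,0,0.3],[0,0,-0.037,0,0,0,0.3],[0,0,-0.037,0,0,0,0.3],[0,0,-0.037,0,0,0,0.3],[0,0,-0.037,0,0,0,0.3]]'
python3 -m inch '[[0,0,0,1,0.64,0,0.3],[0,0,0,1,0.64,0,0.3],[0,0,0,1,0.64,0,0.3],[0,0,0,1,0.64,0,0.3],[0,0,0,1,0.64,0,0.3],[0,0,0,1,0.64,0,0.3],[0,0,0,1,0.64,0,0.3],[0,0,0,1,0.64,0,0.3]]'
python3 -m inch '[[0,0,0,1,0.64,0,0.3],[0,0,0,1,0.64,0,0.3],[0,0,0,1,0.64,0,0.3],[0,0,0,1,0.64,0,0.3],[0,0,0,1,0.64,0,0.3],[0,0,0,1,0.64,0,0.3],[0,0,0,1,0.64,0,0.3],[0,0,0,0,0,0,0.3]]'
cat > st.py <<'E'
from h import *
yaw=-0.089;d=np.array([np.cos(yaw),np.sin(yaw)]);n=np.array([-d[1],d[0]])
def st(tgt=None):
    s=r.sense();p=s["eef_pos"];a,b=p[:2]@d,p[:2]@n;F=s["contact_force"]
    print("t%.2f a%.1f b%.1f z%.1f rot"%(s["clock"],a,b,p[2]),s["tcp_rot"].round(3),"Fa%.1f Fb%.1f Fz%.1f"%(F[:2]@d,F[:2]@n,F[2]),"open%.1f grip%.0f"%(s["opening"]*85,s["grasp_force"]))
    if tgt is not None:
        t=np.array(tgt,float);print("rows dx %.3f dy %.3f dz %.3f"%((t[:2]@n-b)/25,(t[:2]@d-a)/25,(p[2]-t[2])/25))
if __name__=="__main__":
    import sys
    st([float(x) for x in sys.argv[1:]] or None)
E
python3 st.py 471.2 -238 86
```

```text
clock: 0.52
eef_pos: [196.4, -593.0, 252.8]
tcp_rot: [-3.141, -0.0, 0.907]
contact_force: [-0.1, -0.7, 0.4]
opening: 0.999
grasp_force: 0.0
clock: 0.93
eef_pos: [196.4, -593.1, 252.8]
tcp_rot: [-3.141, -0.001, 1.488]
contact_force: [-0.5, -0.2, 0.5]
opening: 0.696
grasp_force: 0.0
clock: 1.6
eef_pos: [342.2, -404.0, 253.1]
tcp_rot: [-3.141, -0.0, 1.482]
contact_force: [0.0, -0.7, -0.7]
opening: 0.698
grasp_force: 0.0
clock: 2.27
eef_pos: [471.0, -237.7, 253.1]
tcp_rot: [3.141, -0.002, 1.485]
contact_force: [-0.4, 0.3, -0.1]
opening: 0.698
grasp_force: 0.0
t2.27 a490.3 b-194.9 z253.1 rot [ 3.141e+00 -2.000e-03  1.485e+00] Fa-0.4 Fb0.3 Fz-0.1 open59.3 grip0
rows dx -0.013 dy 0.009 dz 6.684
```

```bash
python3 -m inch '[[0,0,0,0,0,0.95,0.3],[0,0,0,0,0,0.95,0.3],[0,0,0,0,0,0.95,0.3],[0,0,0,0,0,0.95,0.3],[0,0,0,0,0,0.95,0.3],[0,0,0,0,0,0.95,0.3],[0,0,0,0,0,0.95,0.3],[0,0,0,0,0,0,0.3]]'; python3 -c "
from h import *
f=grab_frame('side');u,v=project(f,[471,-238,70])[0].astype(int);print(u,v)
cv2.imwrite('pics/g1.png',cv2.resize(f['pixels'][max(v-50,0):v+50,u-60:u+60,::-1],(720,600)))"
python3 st.py
```

```text
clock: 2.93
eef_pos: [465.9, -239.9, 83.1]
tcp_rot: [-3.135, -0.003, 1.482]
contact_force: [-0.9, 0.3, -0.8]
opening: 0.702
grasp_force: 0.0
354 157
t2.98 a486.4 b-197.9 z85.1 rot [-3.137e+00 -2.000e-03  1.482e+00] Fa1.1 Fb0.6 Fz-0.6 open59.9 grip0
```

View pics/g1.png

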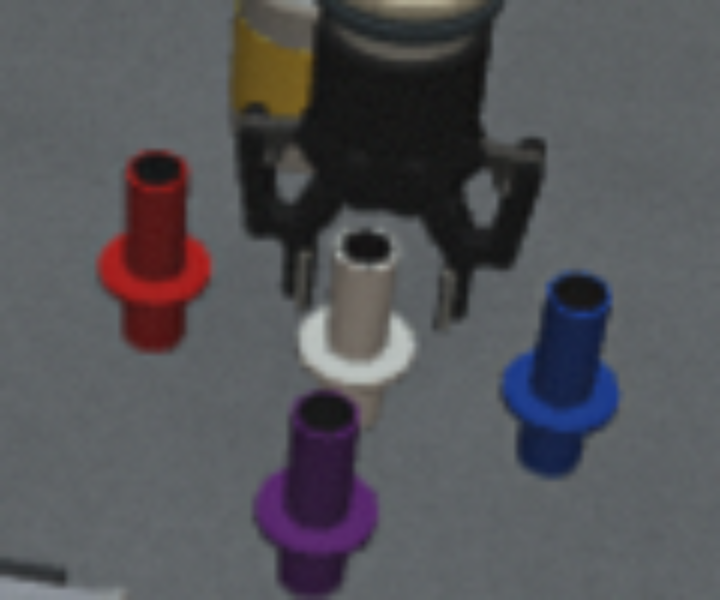

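The white spout stands between the pads: the tips are at (300,300) and (445,325) and the neck is at (361,304). They are about 4 mm off centre, so I'll correct that and close.

```bash
python3 -m inch '[[0,0,0,0,0,0,0.3],[0,0,0,0,0,0,0.3]]'; python3 st.py 471.2 -238 86
```

```text
clock: 3.15
eef_pos: [469.5, -241.6, 88.4]
tcp_rot: [3.14, 0.001, 1.482]
contact_force: [0.3, -0.9, 0.9]
opening: 0.7
grasp_force: 0.0
t3.15 a489.1 b-198.9 z88.4 rot [3.140e+00 1.000e-03 1.482e+00] Fa0.4 Fb-0.9 Fz0.9 open59.5 grip0
rows dx 0.148 dy 0.055 dz 0.095
```

```bash
python3 -m inch '[[0,0,0,0.14,0.05,0.08,0.3],[0,0,0,0,0,0,0.3],[0,0,0,0,0,0,1],[0,0,0,0,0,0,1],[0,0,0,0,0,0,1],[0,0,0,0,0,0,1],[0,0,0,0,0,0,1],[0,0,0,0,0,0,1]]' 70; python3 -m inch '[[0,0,0,0,0,0,1],[0,0,0,0,0,0,1],[0,0,0,0,0,0,1],[0,0,0,0,0,0,1]]';  python3 st.py 471.2 -238 86
```

```text
clock: 3.82
eef_pos: [470.7, -237.8, 85.6]
tcp_rot: [3.141, 0.0, 1.482]
contact_force: [-0.2, 0.4, 6.9]
opening: 0.333
grasp_force: 68.2
clock: 4.15
eef_pos: [470.7, -237.8, 85.6]
tcp_rot: [3.141, 0.0, 1.482]
contact_force: [0.1, 0.9, 7.2]
opening: 0.334
grasp_force: 68.2
t4.15 a490.0 b-195.1 z85.6 rot [3.141 0.    1.482] Fa-0.0 Fb0.9 Fz7.2 open28.4 grip68
rows dx -0.005 dy 0.019 dz -0.016
```

```bash
python3 -m inch '[[0,0,0,0,0,-0.3,1],[0,0,0,0,0,-0.8,1],[0,0,0,0,0,-0.8,1],[0,0,0,0,0,-0.8,1],[0,0,0,0,0,-0.8,1],[0,0,0,0,0,-0.8,1],[0,0,0,0,0,-0.6,1],[0,0,0,0,0,-0.3,1]]'
python3 -m inch '[[0,0,0,0.4,-0.2,0,1],[0,0,0,0.8,-0.2,0,1],[0,0,0,0.8,-0.2,0,1],[0,0,0,0.8,-0.2,0,1],[0,0,0,0.8,-0.2,0,1],[0,0,0,0.8,-0.2,0,1],[0,0,0,0.8,-0.2,0,1],[0,0,0,0.8,-0.2,0,1]]'
python3 -m inch '[[0,0,0,0.8,-0.2,0,1],[0,0,0,0.8,-0.2,0,1],[0,0,0,0.8,0,0,1],[0,0,0,0.8,0,0,1],[0,0,0,0.8,0,0,1],[0,0,0,0.8,0,0,1],[0,0,0,0.6,0,0,1],[0,0,0,0.2,0,0,1]]'
python3 -m inch '[[0,0,0,0,0,0,1],[0,0,0,0,0,0,1],[0,0,0,0,0,0,1]]'
python3 st.py
```

```text
clock: 4.82
eef_pos: [470.7, -237.9, 217.2]
tcp_rot: [3.139, 0.001, 1.482]
contact_force: [0.5, -0.3, -2.8]
opening: 0.334
grasp_force: 69.0
clock: 5.48
eef_pos: [442.0, -83.0, 213.8]
tcp_rot: [-3.139, -0.0, 1.482]
contact_force: [0.5, -1.0, -1.8]
opening: 0.337
grasp_force: 69.1
clock: 6.15
eef_pos: [444.8, 57.5, 213.9]
tcp_rot: [-3.139, -0.0, 1.484]
contact_force: [-0.0, 0.6, -2.6]
opening: 0.339
grasp_force: 69.1
clock: 6.4
eef_pos: [445.6, 55.1, 214.6]
tcp_rot: [-3.141, 0.0, 1.482]
contact_force: [-0.0, -0.1, -1.8]
opening: 0.336
grasp_force: 69.1
t6.40 a438.9 b94.4 z214.6 rot [-3.141  0.     1.482] Fa-0.0 Fb-0.1 Fz-1.8 open28.5 grip69
```

```bash
python3 -m inch '[[0,0,0,0.04,0,0.5,1],[0,0,0,0,0,0.6,1],[0,0,0,0,0,0.5,1],[0,0,0,0,0,0.2,1],[0,0,0,0,0,0,1],[0,0,0,0,0,0,1],[0,0,0,0,0,0,1]]'
python3 st.py
python3 - <<'E'
from h import *
from st import d,n
import cv2
ims=[]
for nm in("side","top"):
    f=grab_frame(nm);pickle.dump(f,open(nm+"1.pkl","wb"));u,v=project(f,[480,52,126])[0].astype(int)
    P=cloud(f);hsv=cv2.cvtColor(f["pixels"],cv2.COLOR_RGB2HSV)
    a=P[...,:2]@d;b=P[...,:2]@n
    w=(abs(a-440)<45)&(abs(b-95)<45)&(hsv[...,1]<60)&(hsv[...,2]>140)
    k=w&(P[...,2]>115)&(P[...,2]<140)
    print(nm,k.sum(),"flange a",a[k].min(),a[k].max(),"b",b[k].min(),b[k].max(),"z",np.percentile(P[k][:,2],[5,50,95]))
    ims.append(cv2.resize(f["pixels"][v-45:v+45,u-45:u+45,::-1],(400,400),interpolation=cv2.INTER_CUBIC))
cv2.imwrite("pics/m1.png",np.hstack(ims))
E
```

```text
clock: 6.98
eef_pos: [446.7, 56.4, 170.7]
tcp_rot: [3.141, -0.0, 1.482]
contact_force: [-0.6, 0.4, -2.4]
opening: 0.334
grasp_force: 69.1
t6.98 a439.9 b95.9 z170.7 rot [ 3.141 -0.     1.482] Fa-0.7 Fb0.3 Fz-2.4 open28.4 grip69
side 178 flange a 413.5511158254996 467.815915899903 b 84.4505364978968 124.24767553874621 z [128.50099964 130.56700851 132.52351728]Traceback (most recent call last):
  File "<stdin>", line 11, in <module>
    return umr_minimum(a, axis, None, out, keepdims, initial, where)
ValueError: zero-size array to reduction operation minimum which has no identity
```

```bash
python3 -m inch '[[0,0,0,0.04,0.3,0,1],[0,0,0,0,0.4,0,1],[0,0,0,0,0.4,0,1],[0,0,0,0,0.3,0,1],[0,0,0,0,0.2,0,1],[0,0,0,0,0.2,0,1],[0,0,0,0,0,0,1]]'; python3 st.py
python3 -c "
from h import *
f=grab_frame('side');u,v=project(f,[500,52,126])[0].astype(int)
cv2.imwrite('pics/m2.png',cv2.resize(f['pixels'][v-45:v+45,u-60:u+60,::-1],(800,600),interpolation=cv2.INTER_CUBIC))"
```

```text
clock: 7.67
eef_pos: [492.2, 53.6, 170.0]
tcp_rot: [3.141, -0.0, 1.482]
contact_force: [0.2, -1.0, -1.3]
opening: 0.331
grasp_force: 69.1
t7.67 a485.5 b97.1 z170.0 rot [ 3.141 -0.     1.482] Fa0.3 Fb-0.9 Fz-1.3 open28.2 grip69
```

View pics/m2.png

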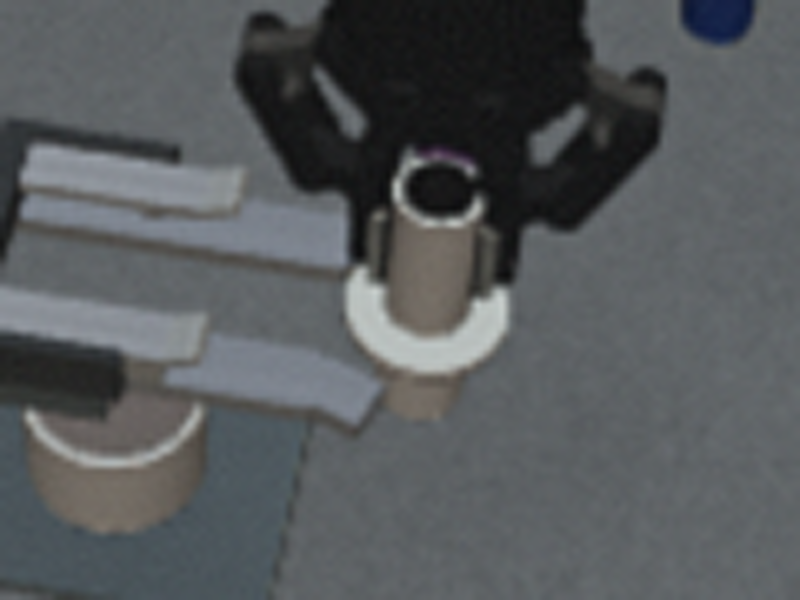

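The picture shows the spout upright in the pads, with its flange at (427,310) just above the prongs and the barrel entering the mouth at (400,390), on centre. Next I'll advance over the open part of the plate.

```bash
python3 -m inch '[[0,0,0,0,0.2,0,1],[0,0,0,0,0.3,0,1],[0,0,0,0,0.3,0,1],[0,0,0,0,0.3,0,1],[0,0,0,0,0.2,0,1],[0,0,0,0,0.16,0,1],[0,0,0,0,0,0,1],[0,0,0,0,0,0,1]]'; python3 st.py
python3 -m inch '[[0,0,0,0,0,0.06,1],[0,0,0,0,0,0.06,1],[0,0,0,0,0,0,1],[0,0,0,0,0,0,1]]'; python3 st.py
```

```text
clock: 8.38
eef_pos: [527.5, 50.4, 169.9]
tcp_rot: [-3.141, 0.0, 1.482]
contact_force: [-0.9, 0.1, -1.7]
opening: 0.331
grasp_force: 69.1
t8.38 a520.9 b97.1 z169.9 rot [-3.141  0.     1.482] Fa-0.9 Fb0.0 Fz-1.7 open28.1 grip69
clock: 8.72
eef_pos: [527.2, 50.4, 166.9]
tcp_rot: [-3.141, 0.0, 1.482]
contact_force: [-0.5, 0.3, -2.1]
opening: 0.33
grasp_force: 69.1
t8.72 a520.6 b97.1 z166.9 rot [-3.141  0.     1.482] Fa-0.5 Fb0.3 Fz-2.1 open28.1 grip69
```

```bash
for i in 1 ; do python3 -m inch '[[0,0,0,0,0,0.03,1],[0,0,0,0,0,0,1],[0,0,0,0,0,0,1]]' >/dev/null; python3 st.py; python3 -m inch '[[0,0,0,0,0,0.03,1],[0,0,0,0,0,0,1],[0,0,0,0,0,0,1]]'>/dev/null; python3 st.py; python3 -m inch '[[0,0,0,0,0,0.02,1],[0,0,0,0,0,0,1],[0,0,0,0,0,0,1]]'>/dev/null; python3 st.py; done
```

```text
t8.97 a520.9 b97.1 z166.3 rot [-3.142 -0.     1.482] Fa0.1 Fb-0.3 Fz-1.8 open28.5 grip69
t9.22 a521.0 b97.1 z165.6 rot [ 3.141 -0.     1.482] Fa-0.2 Fb-0.1 Fz0.3 open28.9 grip69
t9.47 a521.1 b97.2 z165.6 rot [ 3.141 -0.     1.482] Fa-0.9 Fb-0.0 Fz5.1 open28.4 grip70
```

```bash
python3 -m inch '[[0,0,0,0,0.08,-0.02,1],[0,0,0,0,0.12,0,1],[0,0,0,0,0.12,0,1],[0,0,0,0,0.12,0,1],[0,0,0,0,0.08,0,1],[0,0,0,0,0,0,1],[0,0,0,0,0,0,1]]' >/dev/null; python3 st.py;  python3 -m inch '[[0,0,0,0,0.08,0,1],[0,0,0,0,0.12,0,1],[0,0,0,0,0.12,0,1],[0,0,0,0,0.12,0,1],[0,0,0,0,0.08,0,1],[0,0,0,0,0,0,1],[0,0,0,0,0,0,1]]' >/dev/null; python3 st.py
```

```text
t10.05 a534.2 b97.1 z165.6 rot [3.142 0.    1.482] Fa-2.6 Fb0.7 Fz4.1 open28.5 grip70
t10.63 a547.0 b97.1 z165.6 rot [-3.141  0.     1.482] Fa-3.9 Fb-0.4 Fz5.1 open28.5 grip70
```

```bash
python3 -m inch '[[0,0,0,0,0.08,-0.03,1],[0,0,0,0,0.1,0,1],[0,0,0,0,0.1,0,1],[0,0,0,0,0.08,0,1],[0,0,0,0,0,0,1],[0,0,0,0,0,0,1]]' >/dev/null; python3 st.py;  python3 -m inch '[[0,0,0,0,0.06,0,1],[0,0,0,0,0.06,0,1],[0,0,0,0,0.06,0,1],[0,0,0,0,0,0,1],[0,0,0,0,0,0,1]]' >/dev/null; python3 st.py
```

```text
t11.13 a556.1 b97.1 z166.1 rot [-3.141  0.     1.482] Fa0.9 Fb-0.1 Fz-2.8 open28.4 grip69
t11.55 a560.5 b97.1 z166.3 rot [ 3.141 -0.     1.482] Fa-0.7 Fb0.3 Fz-1.8 open28.6 grip69
```

```bash
python3 -m inch '[[0,0,0,0,0.08,0,1],[0,0,0,0,0.08,0,1],[0,0,0,0,0,0,1]]' >/dev/null; python3 st.py;  python3 -m inch '[[0,0,0,0,0.08,0,1],[0,0,0,0,0,0,1]]' >/dev/null; python3 st.py; python3 -m inch '[[0,0,0,0,0.08,0,1],[0,0,0,0,0,0,1]]' >/dev/null; python3 st.py;python3 -m inch '[[0,0,0,0,0.08,0,1],[0,0,0,0,0,0,1]]' >/dev/null; python3 st.py
```

```text
t11.80 a564.9 b97.2 z166.4 rot [ 3.141 -0.     1.482] Fa0.6 Fb-0.1 Fz-1.3 open28.1 grip69
t11.97 a566.8 b97.1 z166.3 rot [ 3.141 -0.     1.482] Fa0.3 Fb-0.2 Fz-3.1 open28.5 grip69
t12.13 a568.8 b97.1 z166.3 rot [ 3.141 -0.     1.482] Fa-0.4 Fb0.1 Fz-1.3 open28.4 grip69
t12.30 a570.8 b97.1 z166.3 rot [ 3.141 -0.     1.482] Fa0.9 Fb0.1 Fz-1.6 open28.6 grip69
```

```bash
python3 -m inch '[[0,0,0,0,0.08,0,1],[0,0,0,0,0,0,1]]' >/dev/null; python3 st.py;  python3 -m inch '[[0,0,0,0,0.08,0,1],[0,0,0,0,0,0,1]]' >/dev/null; python3 st.py; python3 -m inch '[[0,0,0,0,0.08,0,1],[0,0,0,0,0,0,1]]' >/dev/null; python3 st.py;python3 -m inch '[[0,0,0,0,0.08,0,1],[0,0,0,0,0,0,1]]' >/dev/null; python3 st.py
```

```text
t12.47 a572.5 b97.4 z166.2 rot [-3.141 -0.     1.482] Fa0.3 Fb2.0 Fz-3.0 open28.3 grip69
t12.63 a573.6 b97.3 z165.9 rot [-3.139 -0.     1.482] Fa-4.3 Fb1.5 Fz-2.6 open28.5 grip69
t12.80 a574.8 b97.1 z165.6 rot [-3.138  0.     1.482] Fa-5.7 Fb1.8 Fz-1.1 open28.7 grip69
t12.97 a575.6 b97.0 z165.5 rot [-3.135  0.     1.482] Fa-10.9 Fb1.7 Fz3.4 open28.3 grip70
```

```bash
python3 -m inch '[[0,0,0,0.02,0.04,0,1],[0,0,0,0,0,0,1]]' >/dev/null; python3 st.py;  python3 -m inch '[[0,0,0,0,0.04,0,1],[0,0,0,0,0,0,1]]' >/dev/null; python3 st.py; python3 -m inch '[[0,0,0,0,0.04,0,1],[0,0,0,0,0,0,1]]' >/dev/null; python3 st.py
```

```text
t13.13 a575.7 b97.1 z165.5 rot [-3.133e+00  1.000e-03  1.482e+00] Fa-15.2 Fb-1.6 Fz5.4 open28.6 grip70
t13.30 a576.9 b97.2 z165.6 rot [-3.134e+00  1.000e-03  1.482e+00] Fa-12.2 Fb0.1 Fz4.1 open28.4 grip70
t13.47 a577.4 b97.2 z165.5 rot [-3.133e+00  1.000e-03  1.482e+00] Fa-16.0 Fb-0.4 Fz7.3 open28.3 grip70
```

```bash
python3 -m inch '[[0,0,0,0,0.02,-0.03,1],[0,0,0,0,0,0,1]]' >/dev/null; python3 st.py;  python3 -m inch '[[0,0,0,0,0.03,0,1],[0,0,0,0,0,0,1]]' >/dev/null; python3 st.py; python3 -m inch '[[0,0,0,0,0.03,0,1],[0,0,0,0,0,0,1]]' >/dev/null; python3 st.py
```

```text
t13.63 a579.1 b97.3 z166.0 rot [-3.135e+00  1.000e-03  1.482e+00] Fa-7.5 Fb1.0 Fz-3.3 open28.3 grip69
t13.80 a580.3 b97.3 z166.0 rot [-3.136e+00  1.000e-03  1.482e+00] Fa-6.3 Fb1.1 Fz-2.9 open28.3 grip69
t13.97 a581.0 b97.3 z165.8 rot [-3.136e+00  1.000e-03  1.482e+00] Fa-6.7 Fb0.4 Fz-4.5 open28.4 grip69
```

Lifting slightly removed the friction, and the spout now advances at about 6.5 N. I'll continue in small steps.

```bash
python3 -m inch '[[0,0,0,0,0.04,0,1],[0,0,0,0,0,0,1]]' >/dev/null; python3 st.py;  python3 -m inch '[[0,0,0,0,0.04,0,1],[0,0,0,0,0,0,1]]' >/dev/null; python3 st.py; python3 -m inch '[[0,0,0,0,0.04,0,1],[0,0,0,0,0,0,1]]' >/dev/null; python3 st.py; python3 -m inch '[[0,0,0,0,0.04,0,1],[0,0,0,0,0,0,1]]' >/dev/null; python3 st.py
```

```text
t14.13 a581.9 b97.3 z165.7 rot [-3.136e+00  1.000e-03  1.482e+00] Fa-7.1 Fb0.6 Fz-5.5 open28.2 grip69
t14.30 a583.5 b97.3 z165.9 rot [-3.137e+00  1.000e-03  1.482e+00] Fa-4.3 Fb0.5 Fz-4.4 open28.4 grip69
t14.47 a585.1 b97.4 z166.2 rot [-3.139e+00  1.000e-03  1.482e+00] Fa-3.2 Fb-0.3 Fz-4.9 open28.5 grip69
t14.63 a586.1 b97.4 z166.2 rot [-3.138e+00  1.000e-03  1.482e+00] Fa-4.7 Fb0.9 Fz-5.4 open28.4 grip70
```

```bash
python3 -m inch '[[0,0,0,0,0.06,0.02,1],[0,0,0,0,0,0,1]]' >/dev/null; python3 st.py;  python3 -m inch '[[0,0,0,0,0.06,0,1],[0,0,0,0,0,0,1]]' >/dev/null; python3 st.py; python3 -m inch '[[0,0,0,0,0.06,0,1],[0,0,0,0,0,0,1]]' >/dev/null; python3 st.py; python3 -m inch '[[0,0,0,0,0.06,0,1],[0,0,0,0,0,0,1]]' >/dev/null; python3 st.py
```

```text
t14.80 a588.3 b97.5 z165.9 rot [-3.14   0.     1.482] Fa-2.3 Fb1.4 Fz-7.6 open28.2 grip69
t14.97 a590.0 b97.5 z166.0 rot [-3.14   0.     1.482] Fa-3.3 Fb0.3 Fz-6.4 open28.2 grip70
t15.13 a593.0 b97.6 z166.7 rot [ 3.14  -0.     1.482] Fa-0.0 Fb0.6 Fz-6.3 open28.0 grip70
t15.30 a595.0 b97.7 z167.1 rot [ 3.138 -0.     1.482] Fa2.9 Fb-1.1 Fz-4.7 open28.2 grip70
```

```bash
python3 -m inch '[[0,0,0,0,0.06,0.02,1],[0,0,0,0,0,0,1]]' >/dev/null; python3 st.py;  python3 -m inch '[[0,0,0,0,0.06,0,1],[0,0,0,0,0,0,1]]' >/dev/null; python3 st.py; python3 -m inch '[[0,0,0,0,0.06,0,1],[0,0,0,0,0,0,1]]' >/dev/null; python3 st.py; python3 -m inch '[[0,0,0,0,0.04,0,1],[0,0,0,0,0,0,1]]' >/dev/null; python3 st.py
```

```text
t15.47 a596.5 b97.7 z166.7 rot [ 3.138 -0.     1.482] Fa3.9 Fb-0.4 Fz-4.0 open28.5 grip70
t15.63 a597.4 b97.7 z166.4 rot [ 3.14  -0.     1.482] Fa4.0 Fb-0.9 Fz-3.3 open28.4 grip70
t15.80 a598.4 b97.7 z166.2 rot [ 3.141 -0.     1.482] Fa2.9 Fb-0.0 Fz-1.9 open28.6 grip70
t15.97 a599.0 b97.7 z166.0 rot [ 3.142 -0.     1.482] Fa1.3 Fb-0.0 Fz-1.8 open28.5 grip71
```

```bash
python3 -m inch '[[0,0,0,0,0.06,0,1],[0,0,0,0,0,0,1]]' >/dev/null; python3 st.py;  python3 -m inch '[[0,0,0,0,0.06,0,1],[0,0,0,0,0,0,1]]' >/dev/null; python3 st.py; python3 -m inch '[[0,0,0,0,0.04,0,1],[0,0,0,0,0,0,1]]' >/dev/null; python3 st.py; python3 -m inch '[[0,0,0,0,0.04,0,1],[0,0,0,0,0,0,1]]' >/dev/null; python3 st.py
```

```text
t16.13 a600.7 b97.6 z166.0 rot [3.141 0.    1.482] Fa3.4 Fb-0.2 Fz-3.0 open28.5 grip70
t16.30 a601.9 b97.7 z165.9 rot [-3.141 -0.     1.482] Fa0.2 Fb-0.1 Fz-1.8 open28.2 grip70
t16.47 a602.9 b97.7 z166.0 rot [-3.141 -0.     1.482] Fa-1.1 Fb0.5 Fz-2.1 open28.6 grip70
t16.63 a604.0 b97.7 z166.0 rot [-3.142 -0.     1.482] Fa0.3 Fb0.3 Fz-2.2 open28.5 grip70
```

```bash
python3 -m inch '[[0,0,0,0,0.03,0,1],[0,0,0,0,0,0,1]]' >/dev/null; python3 st.py;  python3 -m inch '[[0,0,0,0,0.03,0,1],[0,0,0,0,0,0,1]]' >/dev/null; python3 st.py; python3 -m inch '[[0,0,0,0,0.03,0,1],[0,0,0,0,0,0,1]]' >/dev/null; python3 st.py; python3 -m inch '[[0,0,0,0,0.03,0,1],[0,0,0,0,0,0,1]]' >/dev/null; python3 st.py
```

```text
t16.80 a604.8 b97.7 z166.1 rot [ 3.142 -0.     1.482] Fa0.2 Fb1.1 Fz-1.6 open28.3 grip70
t16.97 a605.0 b97.7 z165.9 rot [-3.141  0.     1.482] Fa-2.4 Fb0.8 Fz-0.9 open28.3 grip70
t17.13 a605.2 b97.6 z165.8 rot [-3.139  0.     1.482] Fa-4.8 Fb0.5 Fz1.0 open28.4 grip71
t17.30 a605.3 b97.6 z165.7 rot [-3.138  0.     1.482] Fa-7.3 Fb0.7 Fz2.5 open28.7 grip71
```

```bash
python3 -m inch '[[0,0,0,0,0.03,0,1],[0,0,0,0,0,0,1]]' >/dev/null; python3 st.py;  python3 -m inch '[[0,0,0,0,0.03,0,1],[0,0,0,0,0,0,1]]' >/dev/null; python3 st.py; python3 -m inch '[[0,0,0,0,0.02,0,1],[0,0,0,0,0,0,1],[0,0,0,0,0,0,1]]' >/dev/null; python3 st.py
python3 -c "
from h import *
f=grab_frame('side');u,v=project(f,[600,45,130])[0].astype(int)
cv2.imwrite('pics/m3.png',cv2.resize(f['pixels'][v-45:v+45,u-60:u+60,::-1],(800,600),interpolation=cv2.INTER_CUBIC))"
```

```text
t17.47 a605.4 b97.6 z165.7 rot [-3.136  0.     1.482] Fa-9.2 Fb0.1 Fz4.0 open28.3 grip71
t17.63 a605.5 b97.6 z165.6 rot [-3.135  0.     1.482] Fa-11.9 Fb0.7 Fz6.1 open28.5 grip71
t17.88 a605.6 b97.6 z165.6 rot [-3.134  0.     1.482] Fa-12.6 Fb0.9 Fz6.8 open28.4 grip71
```

View pics/m3.png

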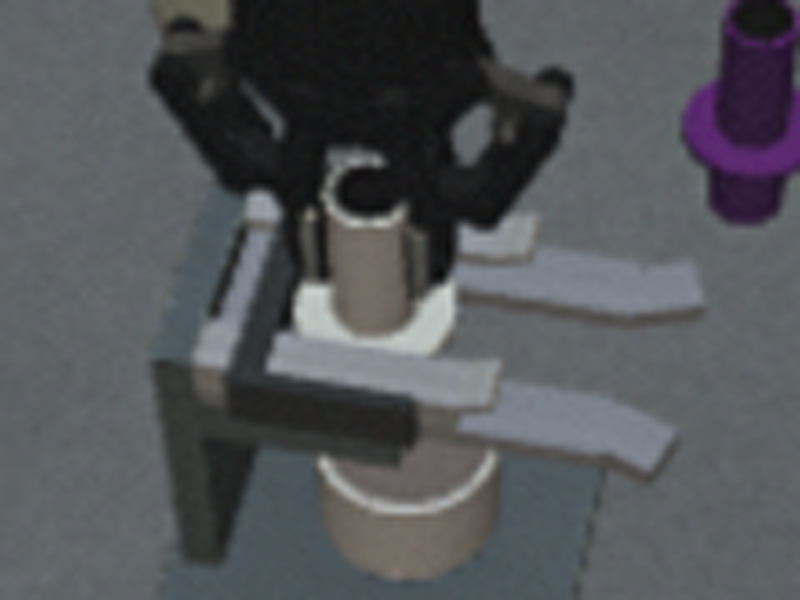

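The spout is home: the flange is under the lips against the dark block, at (375,315) in the crop. Force rose steeply to 12.6 N at a=605, 33 mm past the first ball contact. I'll ease the push, open the fingers and move clear.

```bash
python3 -m inch '[[0,0,0,0,-0.08,0,1],[0,0,0,0,0,0,1]]' >/dev/null; python3 st.py; python3 -m inch '[[0,0,0,0,0,0,0.55],[0,0,0,0,0,0,0.4],[0,0,0,0,0,0,0.3],[0,0,0,0,0,0,0.3],[0,0,0,0,0,0,0.3],[0,0,0,0,0,0,0.3]]' >/dev/null; python3 st.py
python3 -m inch '[[0,0,0,0,0,-0.2,0.3],[0,0,0,0,0,-0.6,0.3],[0,0,0,0,0,-0.8,0.3],[0,0,0,0,0,-0.8,0.3],[0,0,0,0,0,-0.8,0.3],[0,0,0,0,0,-0.8,0.3],[0,0,0,-0.8,0,0,0.3],[0,0,0,-0.8,0,0,0.3]]' >/dev/null
python3 -m inch '[[0,0,0,-0.8,-0.8,0,0.3],[0,0,0,-0.8,-0.8,0,0.3],[0,0,0,-0.8,-0.8,0,0.3],[0,0,0,-0.8,-0.8,0,0.3],[0,0,0,-0.8,-0.8,0,0.3],[0,0,0,-0.4,-0.4,0,0.3],[0,0,0,0,0,0,0.3],[0,0,0,0,0,0,0.3]]' >/dev/null; python3 st.py
python3 - <<'E'
from h import *
from st import d,n
ims=[]
for nm in("side","top"):
    f=grab_frame(nm);u,v=project(f,[600,45,130])[0].astype(int);P=cloud(f);a=P[...,:2]@d;b=P[...,:2]@n
    for lo,hi in((172,182),(180,190)):
        k=(abs(a-605)<50)&(abs(b-97)<50)&(P[...,2]>lo)&(P[...,2]<hi);print(nm,lo,k.sum(),(a[k].max()+a[k].min())/2,(b[k].max()+b[k].min())/2,P[k][:,2].max() if k.any() else 0)
    ims.append(cv2.resize(f["pixels"][v-45:v+45,u-45:u+45,::-1],(400,400),interpolation=cv2.INTER_CUBIC))
cv2.imwrite("pics/e1.png",np.hstack(ims))
E
```

```text
t18.10 a605.3 b97.6 z165.6 rot [-3.138  0.     1.482] Fa-6.6 Fb0.6 Fz1.3 open28.1 grip70
t18.60 a607.2 b97.6 z166.1 rot [ 3.141 -0.     1.482] Fa-0.0 Fb-0.6 Fz-0.4 open59.4 grip0
t19.93 a497.4 b-52.6 z266.6 rot [ 3.14  -0.     1.481] Fa-0.1 Fb-0.5 Fz0.2 open59.3 grip0
side 172 42 605.7704082378093 106.29499292647608 181.97465546220178
side 180 125 605.9599990727285 97.3080672988821 187.912689394851
top 172 17 602.3928086315941 92.95762862531672 181.97308025317238
top 180 120 603.7371961864551 95.42672527593277 189.79365572498068
```

View pics/e1.png

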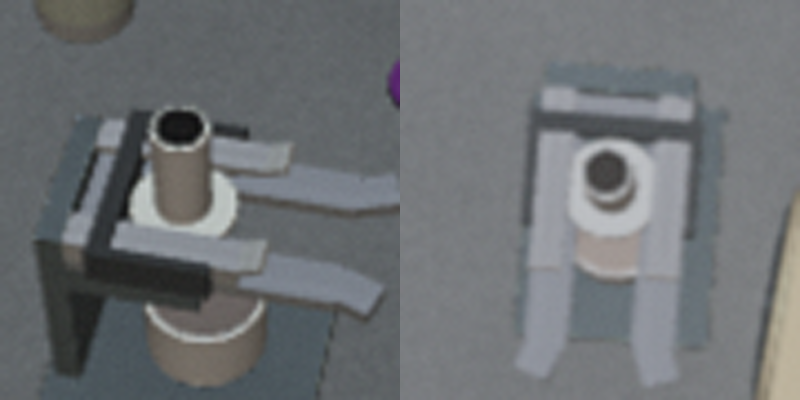

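The view shows the spout upright, released, with its flange under the lips beside the stop bar. I'll check the gap to the bar numerically.

```bash
python3 - <<'E'
from h import *
from st import d,n
for nm in("side","top"):
    f=grab_frame(nm);P=cloud(f);a=P[...,:2]@d;b=P[...,:2]@n;z=P[...,2]
    g=f["pixels"].astype(int).sum(2)
    k=(abs(b-96)<16)&(z>128)&(z<142)&(a>600)&(a<660)&(g<240)
    w=(abs(b-96)<30)&(z>118)&(z<131)&(a>570)&(a<640)&(g>450)
    t=(abs(a-605)<40)&(abs(b-96)<40)&(z>179)
    print(nm,"bar front",np.percentile(a[k],[0,2,10,50]).round(1),"z",np.median(z[k]),"flange a",np.percentile(a[w],[0,1,99,100]).round(1),"z",np.median(z[w]))
E
```

```text
side bar front [633.4 633.5 634.  638.9] z 135.40913323137795 flange a [579.8 580.4 630.8 631.9] z 125.25513089579022
top bar front [631.8 631.9 632.1 633.8] z 135.51503865055486 flange a [570.2 576.2 630.3 630.8] z 125.75172977832278
```

```bash
python3 -c "
from rig import r
print(r.sign_off())"
```

```text
the job is handed in; nothing more can be done
None
```

The white spout is in the slot under the lips and fully home against the stop block. It was released upright and the arm moved clear at about 20 s. The highest push I read was 16 N, and the tins and jar were not touched. The job is handed in, but sign-off returned no verdict.

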